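Pack up the parts of a dismantled drive in a stack

ROBOT

A 6-joint arm with a two-finger parallel gripper is mounted at the origin on a cart in front of the work surface, level with it; the furniture and walls round the work are solid. World frame = base frame: x ahead of the robot, y to its left, z up, the work surface at z = 0. Lengths are in m, angles in rad, forces in N, time in s.
With the tool pointing down it reaches from about 0.35 to 0.975 m from the base axis. Payload 4.9 kg.
Tool frame: the origin (TCP) lies at the very end of the fingers, on their centre line; the grasp point (between the pads) lies 19 mm behind it; z points along the fingers, y is the line along which they close (so a half turn about z gives the same grasp; the last joint's range is limited). The gripper opens to 85 mm and grips with 20 to 120 N. Pads are 22 mm wide; open, the fingers measure 114 mm over their backs; the gripper's body (76 mm by 85 mm) begins 54 mm behind the grasp point. The pads swing forward as they close: fully open they stand 13 mm farther back than shut.
Start: joints at [1.111, 0.053, 1.613, -0, 1.476, -0.119], TCP at [0.209, 0.589, 0.231] pointing down, gripper open.
Joint ranges: [-3.01, 3.01], [-1.01, 2.22], [0.06, 2.58], [-1.02, 4.17], [0.09, 2.62], [-3.14, 3.14]. Speed limits (rad/s): [2.57, 2.57, 3.14, 3.14, 3.14, 3.14].

INTERFACE

Orientations are given as a unit quaternion [w, x, y, z].
In Python, from plant import state, optics, ticket, nets gives the robot as it stands. The module is installed in compiled form; this text tells all that it offers.
- The arm moves only by the shell command python3 -m inch 'ROWS' [OPENING]. ROWS is JSON, a list of rows, each an object of numbers: "dx", "dy", "dz": the shift along the tool's x, y, z as a fraction of full scale; "rx", "ry", "rz": the turn, a rotation vector about the tool's x, y, z as a fraction of full scale. In form: [{"dx": .., "dy": .., "dz": .., "rx": .., "ry": .., "rz": ..}, ...]. A call has 1 to 5 rows; each row is the pose to reach, as a shift and turn from the pose commanded when the call began, along the tool's axes at that moment; what a row does not reach only later rows make up. Full scale, the value 1, is 0.8 m for a shift and 1.5 rad for a turn. A row lasts 1/10 s, in which the tool goes at most 50 mm and 8.59 degrees, less where a joint would pass 70% of its speed; a pose out of reach is approached as far as the arm can. A call with a number of a shift or a turn outside -1 to 1 is refused whole. A call with a gripper value outside its range is refused whole. OPENING is the opening, from -1 (shut) to 1 (fully open), set as the call begins (- or left out, the last holds). The fingers move at their own pace and stop on an object; the grip force is fixed at half the most. Time passes only in rows, so rows that repeat a pose let the fingers close. It gives the time, the measured TCP pose, the force, the opening and the grip force at its end, in the units of the state.
- state(): the state, without advancing time (a new reading comes with each control period).
- optics.grab_frame(name): name is "scene" or "top" or "wrist"; returns the picture (480x640x3 uint8, red, green, blue); there is no depth.
- optics.camera_info(name): a dict with "fx", "fy", "cx", "cy" (pixels), "R" (3x3) and "t" (3): a world point X has camera coordinates R X + t. Camera axes: x right, y down, z forward; pixel columns grow to the right and rows downward; lengths in m; the calibration is good to about 2 mm. The wrist camera is an equidistant fisheye: a pixel r from the principal point sees the ray r / f radians off the axis. A picture is of the moment at which its call begins: read the wrist's pose just before it. camera_info takes no time and is no camera call; for the wrist camera it gives the pose at the moment of the call.
- ticket.job_done(): hands the job in; it is judged then, once.
Trained networks look in the newest picture that a camera, given by its name, has taken for a name from the list of things; names that differ only in an ending like _2 or _b are one class to them, and where a whole thing is asked for, a point or a joint stands for the part that bears it (a point fixed in the world has none). Each returns a list of dicts, best first, with "confidence" (0 to 1); they miss things now and then, are a little off and sometimes report something else, mostly with a low value. They report only what shows in the picture. A call takes as long as a camera call. They do not tell look-alikes from the thing itself.
- nets.boxes_of(camera, name): "bbox" ([centre column, centre row, width, height] in pixels, round what is visible of it).
- nets.outline_of(camera, name): "pixels" (480x640 bool, what is visible of it) and "bbox" ([centre column, centre row, width, height] in pixels, round what is visible of it).
The state is a dict: "time": time; "joint_pos": joint angles; "joint_vel": joint speeds; "joint_efforts": joint torques, N m; "tool_pos": TCP position; "tool_rot": TCP orientation; "contact_force": force on the tool from outside, world axes, zero at the start; "ft_torque": the same for the moment, N m; "gripper_width": opening from 0.0 (shut) to 1.0 (fully open); "grasp_force": force on a finger pad.
Only numpy, scipy, OpenCV 4.12 (cv2) and the standard library are available. Lean on these libraries where they do the work, as an engineer would, in place of code of your own. Each camera call takes 0.05 s, during which the arm holds its last target. There are 200 camera calls.

TASK

Pack up the drive parts on the clear case: stand the single brown tray from the front of the bench upright in the middle of the case, put the silver magnet inside the tray, then lay the small closed drive over the tray as its cover, centred and lengthwise along it, and last lay the black adapter, its broad underside down, centred and lengthwise on the drive. Leave the finished stack standing level and free, and leave the other things on the bench where they are.

Things in the scene. Friction and masses are not known exactly. Their poses are not given: they have to be found in the camera images.
- case: Clear, whitish flat closed plastic drive case, 166 (its x) x 118 (its y) x 20 mm high, lying flat and fixed to the bench; the stack goes on its flat top. Origin at the middle of its underside, z up; the top is at z = 20 mm.
- tray: Small brown plastic tray, open at the top, 62 (x) x 87 (y, long) x 30 mm high, 0.06 kg; walls about 2 mm thick, floor 2 mm, inside 58 x 84 mm; loose, standing upright near the front edge of the bench (the stacked brown pair at the back is not meant). Can be gripped from above over its 62 mm width. Origin at the middle of its underside, z up; the rim is at z = 30 mm.
- magnet: Small silver-grey curved magnet on a flat steel yoke from a drive, the yoke 20 (x) x 46 (y, long) x 4 mm, 9 mm high in all, 0.06 kg; loose, lying flat. Grip it low, by the yoke, across its 20 mm. Origin at the middle of its underside, z up.
- drive: Small closed disk drive, a flat silver-coloured slab with a label on top, 70 (x) x 100 (y, long) mm, 8 mm high, 0.1 kg; loose, lying flat. Grip it across its 70 mm. Larger than the tray's rim, so it covers it. Origin at the middle of its underside, z up.
- adapter: Black flat plastic drive adapter box with a tiny lamp and a plug at one end, 42 (x) x 74 (y, long) x 16 mm high, 0.05 kg; loose, lying flat. Grip it across its 42 mm. Origin at the middle of its underside, z up.
- comb: Bystander: small blue plastic comb fixture, 16 x 45 x 10 mm, loose. Not to be moved. Origin at the middle of its underside.
- disc: Bystander: round scalloped aluminium clamp disc, 47 mm across, 10 mm high, loose. Not to be moved. Origin at the middle of its underside.
There are look-alikes about, which are no part of the job. Several things have the shape of the drive; the one meant has the colours described above.

How it is judged:
By the outcome, as a careful person would: the job done as asked, in the order asked, and still so for the second after the job is handed in, with the robot touching nothing.
It also fails if it takes over 96 s, if anything falls off the work surface, if the arm or the gripper's body presses on something with over 40 N, if the wrist force passes 120 N, or if a joint passes its speed limit or range.

## Working session

There is one attempt and no reset: what is moved stays moved. The work goes in short steps, Python scripts to look and compute and a shell command to move; the robot and the scene stay as the last step left them, time stands still between calls to the robot, and variables do not carry over. Pictures are saved under pics/ and viewed, at most 17 in all, crops included, and the job is handed in when it is done.

```bash
mkdir -p pics; python3 - <<'E'
from plant import state, optics, nets
import cv2
s=state();print(s['time'],s['tool_pos'],s['tool_rot'],s['gripper_width'])
for n in ['scene','top']:
    im=optics.grab_frame(n);cv2.imwrite(f'pics/{n}0.png',im[:,:,::-1])
    i=optics.camera_info(n);print(n,i)
    for o in ['case','tray','magnet','drive','adapter','comb','disc']:
        print(o,[([round(float(v)) for v in d['bbox']],round(d['confidence'],2)) for d in nets.boxes_of(n,o)][:6])
E
```

```text
0.0 [0.20862379 0.58849573 0.23005926] [-3.05886804e-04  1.69585686e-01  9.85514902e-01 -9.89511951e-04] 1.0036840332449297
scene {'fx': 500.5877014605332, 'fy': 500.5877014605332, 'cx': 327.14717844106116, 'cy': 239.41069329883433, 'R': array([[ 0.731157  , -0.681902  ,  0.02047209],
       [-0.42582909, -0.47962113, -0.76722432],
       [ 0.53299064,  0.55224382, -0.64105206]]), 't': array([-0.3820614 ,  0.28596611,  0.78448562])}
case [([254, 186, 81, 48], 0.85)]
tray [([207, 237, 39, 35], 0.82)]
magnet [([311, 214, 12, 10], 0.63)]
drive [([264, 261, 57, 31], 0.71), ([501, 287, 59, 37], 0.6)]
adapter [([190, 211, 31, 19], 0.67), ([254, 184, 78, 46], 0.37)]
comb [([286, 230, 11, 16], 0.59)]
disc [([336, 195, 20, 11], 0.74)]
top {'fx': 494.87132321594106, 'fy': 494.87132321594106, 'cx': 322.6108915514327, 'cy': 240.86897589000088, 'R': array([[ 0.02902387, -0.99954865, -0.00775328],
       [-0.99576824, -0.02823573, -0.08745486],
       [ 0.08719646,  0.01025875, -0.99613831]]), 't': array([0.04378124, 0.5550742 , 1.12706903])}
case [([196, 223, 54, 65], 0.64)]
tray [([241, 312, 41, 34], 0.59)]
magnet []
drive [([465, 164, 36, 48], 0.87), ([298, 292, 49, 38], 0.8)]
adapter [([188, 298, 34, 24], 0.88)]
comb [([280, 249, 16, 6], 0.42)]
disc []
```

View pics/top0.png

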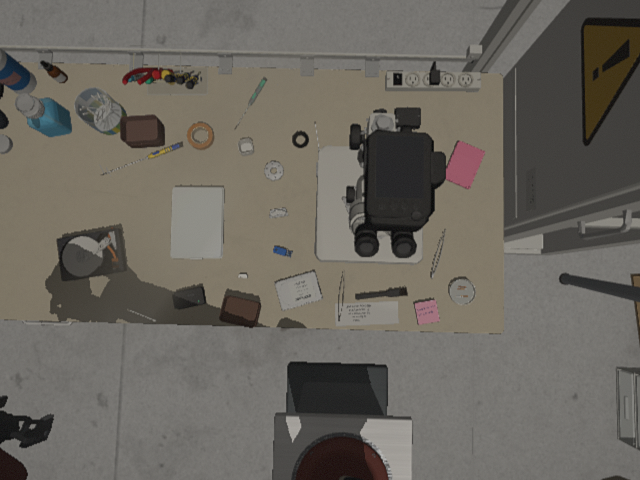

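View pics/scene0.png

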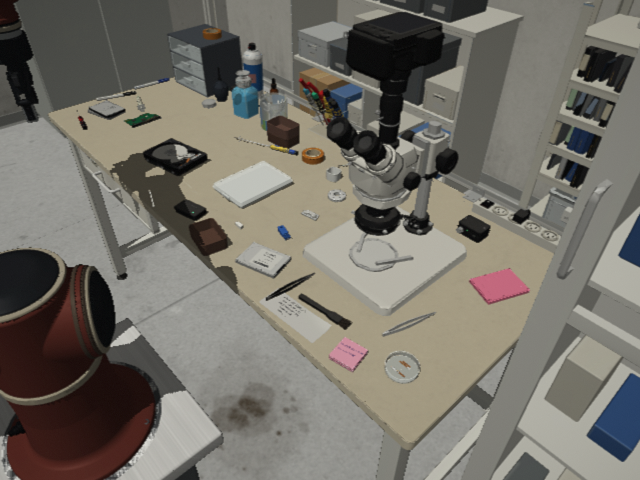

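Top view: case (197,222), single brown tray (241,310) at the front edge (the back brown pair is at (142,130)), drive with label (298,290), adapter (188,296), magnet (278,212), comb (283,250), disc (274,170). The pink pad (465,164) is the other "drive" that the net reports.

```bash
cat > h.py <<'E'
from plant import state, optics, nets
import numpy as np, cv2
from scipy.spatial.transform import Rotation as Ro
def rays(info,px,fish=False):
    px=np.atleast_2d(np.array(px,float)); u=(px-[info['cx'],info['cy']])/[info['fx'],info['fy']]
    if fish:
        r=np.linalg.norm(u,axis=1,keepdims=True); d=np.hstack([u*np.sinc(r/np.pi)**1,np.cos(r)])
    else: d=np.hstack([u,np.ones((len(u),1))])
    R=np.array(info['R']);t=np.array(info['t']); return -R.T@t, d@R
def plane(info,px,z,fish=False):
    c,d=rays(info,px,fish); return c+d*((z-c[2])/d[:,2])[:,None]
def rect(P):
    "oriented rect in mm: centre, (long,short), heading of long axis deg in (-90,90]"
    (cx,cy),(w,h),a=cv2.minAreaRect((P[:,:2]*1000).astype(np.float32))
    if w<h: w,h,a=h,w,a+90
    return [round(float(v),1) for v in (cx,cy,w,h,(a+90)%180-90)]
def plan(x,y,z,yaw=None):
    "yaw: heading deg of tool y (closing line), mod 180; prints fractional row"
    s=state();q=s['tool_rot'];R=Ro.from_quat([q[1],q[2],q[3],q[0]]);M=R.as_matrix()
    cur=np.degrees(np.arctan2(M[1,1],M[0,1]))
    d=M.T@(np.array([x,y,z])-s['tool_pos'])
    if yaw is None: yaw=cur
    dy=(yaw-cur+90)%180-90
    T=np.column_stack([[np.sin(np.radians(cur+dy)),-np.cos(np.radians(cur+dy)),0],[np.cos(np.radians(cur+dy)),np.sin(np.radians(cur+dy)),0],[0,0,-1]])
    rv=Ro.from_matrix(M.T@T).as_rotvec()
    print('t %.2f pos %s cur yaw %.1f turn %.1f | d %s r %s | dist %.3f j6 %.2f'%(s['time'],np.round(s['tool_pos'],4),cur,dy,np.round(d/.8,4),np.round(rv/1.5,4),np.linalg.norm(d),s['joint_pos'][5]))
E
python3 - <<'E'
from h import *
for cam in ['top','scene']:
    im=optics.grab_frame(cam);i=optics.camera_info(cam)
    for o,z in dict(case=.02,tray=.03,magnet=.005,drive=.008,adapter=.016).items():
        for d in nets.outline_of(cam,o)[:2]:
            ys,xs=np.nonzero(d['pixels']);print(cam,o,np.round(d['bbox']),round(d['confidence'],2),rect(plane(i,np.c_[xs,ys],z)))
    if cam=='top':
        print(plane(i,[[278,212],[283,250],[274,170],[243,276]],.005).round(3))
        c=im[190:335,165:345];c=cv2.convertScaleAbs(c,alpha=1.3,beta=20);cv2.imwrite('pics/c1.png',cv2.resize(c,None,fx=4,fy=4,interpolation=2)[:,:,::-1])
E
```

```text
top case [197. 224.  56.  72.] 0.63 [589.4, 355.0, 172.6, 125.5, 1.4]
top tray [241. 311.  40.  36.] 0.86 [386.6, 245.1, 89.2, 61.9, 79.3]
top magnet [299. 292.  47.  41.] 0.28 [437.7, 114.6, 101.6, 71.0, -71.9]
top drive [466. 165.  39.  45.] 0.62 [748.2, -270.0, 102.2, 71.0, -22.1]
top drive [298. 292.  47.  39.] 0.59 [437.8, 114.1, 100.6, 70.2, -71.9]
top adapter [189. 298.  34.  26.] 0.71 [414.1, 367.2, 76.8, 41.6, -75.4]
[[0.621 0.168 0.005]
 [0.531 0.153 0.005]
 [0.723 0.181 0.005]
 [0.467 0.245 0.005]]
scene case [253. 185.  81.  46.] 0.93 [584.8, 349.0, 180.7, 143.9, 1.4]
scene tray [208. 236.  38.  35.] 0.9 [380.2, 228.9, 119.7, 68.1, 77.2]
scene magnet [311. 215.  13.  10.] 0.69 [618.2, 162.4, 38.7, 19.9, -80.9]
scene drive [261. 260.  53.  32.] 0.86 [435.0, 106.9, 103.8, 72.2, -70.3]
scene drive [502. 288.  56.  38.] 0.86 [746.5, -276.0, 105.3, 74.8, -22.5]
scene adapter [190. 210.  33.  22.] 0.72 [409.7, 355.9, 83.4, 51.6, -77.2]
```

View pics/c1.png

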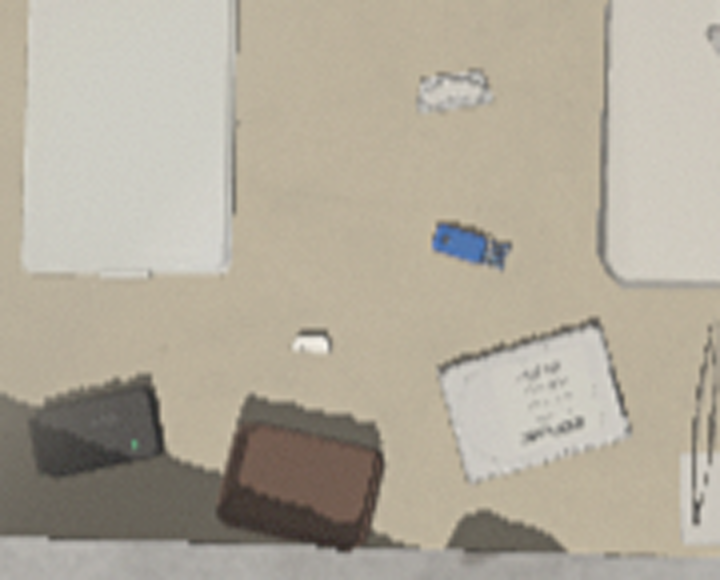

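The crop confirms the tray (305,485), the labelled silver drive (540,400), the adapter with its green lamp (95,430) and the magnet (455,90). Next I go above the tray.

```bash
python3 -c "
from h import *
plan(.387,.245,.16,-10.7)"
```

```text
Traceback (most recent call last):
  File "h.py", line 25, in plan
    rv=Ro.from_matrix(M.T@T).as_rotvec()
       ~~~~~~~~~~~~~~^^^^^^^
  File "scipy/spatial/transform/_rotation.pyx", line 1143, in scipy.spatial.transform._rotation.Rotation.from_matrix
ValueError: Non-positive determinant (left-handed or null coordinate frame) in rotation matrix 0: [[-1.53422684e-01 -9.88160655e-01  1.71407132e-05]
 [-9.88160655e-01  1.53422684e-01 -8.35456432e-06]
 [-5.62587753e-06  1.82195581e-05  1.00000000e+00]].
```

```bash
sed -i 's/\[\[np.sin(np.radians(cur+dy)),-np.cos(np.radians(cur+dy)),0\]/[[-np.sin(np.radians(cur+dy)),np.cos(np.radians(cur+dy)),0]/' h.py; python3 -c "
from h import *
plan(.387,.245,.16,-10.7)"
```

```text
t 1.40 pos [0.2089 0.589  0.2313] cur yaw 70.5 turn -81.2 | d [-0.3536 -0.3309  0.0891] r [0.     0.     0.9445] | dist 0.394 j6 -0.12
```

```bash
R='x'; python3 -m inch '[{"dx":-0.1768,"dy":-0.1655,"dz":0.0445,"rz":0.47},{"dx":-0.1768,"dy":-0.1655,"dz":0.0445,"rz":0.47},{"dx":-0.1768,"dy":-0.1655,"dz":0.0445,"rz":0.47},{"dx":-0.1768,"dy":-0.1655,"dz":0.0445,"rz":0.47},{"dx":-0.1768,"dy":-0.1655,"dz":0.0445,"rz":0.47}]' 1; python3 -c "
from h import *
plan(.387,.245,.16,-10.7)"
```

```text
t 1.40 pos [0.2089 0.589  0.2313] cur yaw 70.5 turn -81.2 | d [-0.3536 -0.3309  0.0891] r [0.     0.     0.9445] | dist 0.394 j6 -0.12validation failed for argument at $[0]...
```

```bash
python3 -m inch '[{"dx":-0.1768,"dy":-0.1655,"dz":0.0445,"rx":0,"ry":0,"rz":0.47},{"dx":-0.1768,"dy":-0.1655,"dz":0.0445,"rx":0,"ry":0,"rz":0.47},{"dx":-0.1768,"dy":-0.1655,"dz":0.0445,"rx":0,"ry":0,"rz":0.47},{"dx":-0.1768,"dy":-0.1655,"dz":0.0445,"rx":0,"ry":0,"rz":0.47},{"dx":-0.1768,"dy":-0.1655,"dz":0.0445,"rx":0,"ry":0,"rz":0.47}]' 1; python3 -c "
from h import *
plan(.387,.245,.16,-10.7)"
```

```text
time: 1.9
tool_pos: [0.2992, 0.4127, 0.1939]
tool_rot: [0.0, 0.504, 0.864, -0.002]
contact_force: [-0.2, 0.8, 0.4]
gripper_width: 1.0
grasp_force: 0.0
t 1.90 pos [0.2992 0.4127 0.1939] cur yaw 29.5 turn -40.2 | d [-0.2363 -0.0075  0.0429] r [-0.0011  0.0021  0.4676] | dist 0.192 j6 0.28
```

```bash
python3 -m inch '[{"dx":-0.236,"dy":-0.0075,"dz":0.043,"rx":0,"ry":0,"rz":0.4676},{"dx":-0.236,"dy":-0.0075,"dz":0.043,"rx":0,"ry":0,"rz":0.4676},{"dx":-0.236,"dy":-0.0075,"dz":0.043,"rx":0,"ry":0,"rz":0.4676},{"dx":-0.236,"dy":-0.0075,"dz":0.043,"rx":0,"ry":0,"rz":0.4676},{"dx":-0.236,"dy":-0.0075,"dz":0.043,"rx":0,"ry":0,"rz":0.4676}]'; python3 -m inch '[{"dx":0,"dy":0,"dz":0,"rx":0,"ry":0,"rz":0},{"dx":0,"dy":0,"dz":0,"rx":0,"ry":0,"rz":0}]'; cat >> h.py <<'E'
def look(o,z,pic=None,box=None):
    i=optics.camera_info('wrist');im=optics.grab_frame('wrist')
    for d in nets.outline_of('wrist',o)[:3]:
        ys,xs=np.nonzero(d['pixels']);print(o,np.round(d['bbox']),round(d['confidence'],2),rect(plane(i,np.c_[xs,ys],z,True)))
    if pic:cv2.imwrite(f'pics/{pic}.png',im[:,:,::-1])
E
python3 -c "
from h import *
plan(.387,.245,.16,-10.7)
look('tray',.03,'w1')"
```

```text
time: 2.4
tool_pos: [0.3886, 0.2468, 0.1602]
tool_rot: [0.0, 0.77, 0.638, -0.001]
contact_force: [-1.2, 0.5, -0.4]
gripper_width: 1.001
grasp_force: 0.0
time: 2.6
tool_pos: [0.3874, 0.2508, 0.1616]
tool_rot: [-0.0, 0.766, 0.643, 0.0]
contact_force: [0.5, 0.2, -0.1]
gripper_width: 1.0
grasp_force: 0.0
t 2.60 pos [0.3874 0.2508 0.1616] cur yaw -10.0 turn -0.7 | d [-0.0073  0.0007  0.002 ] r [ 0.0002 -0.0003  0.0084] | dist 0.006 j6 0.59
tray [322. 231.  84. 116.] 0.89 [385.7, 248.2, 91.0, 61.4, 79.9]
tray [484. 294.  26.  44.] 0.33 [517.0, 168.9, 44.2, 19.7, 74.8]
```

View pics/w1.png

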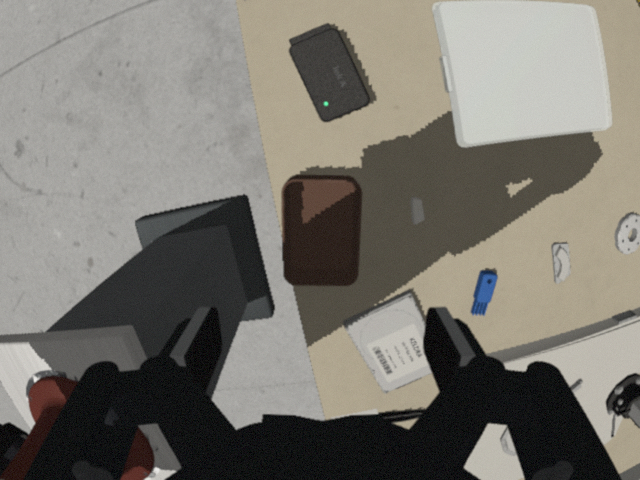

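Wrist view: tray at (322,231), adapter (332,72), drive (395,345), magnet (560,262), case (525,70).

```bash
python3 -c "
from h import *
plan(.386,.247,.003,-10.4)
look('magnet',.004)
look('drive',.008)
look('adapter',.016)
look('case',.02)"
```

```text
t 2.70 pos [0.3872 0.2513 0.1616] cur yaw -9.9 turn -0.5 | d [-0.0056 -0.0006  0.1982] r [ 0.0002 -0.0002  0.0053] | dist 0.159 j6 0.59
magnet [562. 263.  19.  42.] 0.93 [619.1, 169.4, 45.4, 20.4, -77.8]
magnet [386. 342.  90. 103.] 0.46 [436.6, 113.2, 106.5, 71.7, -71.9]
magnet [330.  72.  78. 103.] 0.35 [413.1, 370.6, 75.2, 43.6, -74.9]
drive [385. 341.  88. 105.] 0.72 [436.2, 115.7, 105.5, 70.9, -73.1]
adapter [332.  73.  79. 102.] 0.77 [412.7, 369.0, 72.8, 42.0, -75.9]
adapter [484. 293.  22.  48.] 0.4 [522.9, 160.8, 46.4, 21.6, 74.8]
adapter [562. 265.  23.  42.] 0.21 [610.6, 175.5, 45.7, 21.2, -79.6]
case [524.  74. 179. 147.] 0.86 [586.5, 357.7, 174.4, 120.5, 1.5]
```

```bash
python3 -m inch '[{"dx":-0.0056,"dy":-0.0006,"dz":0.12,"rx":0,"ry":0,"rz":0.0053},{"dx":-0.0056,"dy":-0.0006,"dz":0.12,"rx":0,"ry":0,"rz":0.0053},{"dx":-0.0056,"dy":-0.0006,"dz":0.16,"rx":0,"ry":0,"rz":0.0053},{"dx":-0.0056,"dy":-0.0006,"dz":0.197,"rx":0,"ry":0,"rz":0.0053},{"dx":-0.0056,"dy":-0.0006,"dz":0.197,"rx":0,"ry":0,"rz":0.0053}]'; python3 -m inch '[{"dx":0,"dy":0,"dz":0,"rx":0,"ry":0,"rz":0},{"dx":0,"dy":0,"dz":0,"rx":0,"ry":0,"rz":0}]'; python3 -m inch '[{"dx":0,"dy":0,"dz":0,"rx":0,"ry":0,"rz":0},{"dx":0,"dy":0,"dz":0,"rx":0,"ry":0,"rz":0},{"dx":0,"dy":0,"dz":0,"rx":0,"ry":0,"rz":0},{"dx":0,"dy":0,"dz":0,"rx":0,"ry":0,"rz":0},{"dx":0,"dy":0,"dz":0,"rx":0,"ry":0,"rz":0}]' -1; python3 -m inch '[{"dx":0,"dy":0,"dz":0,"rx":0,"ry":0,"rz":0},{"dx":0,"dy":0,"dz":0,"rx":0,"ry":0,"rz":0}]'
```

```text
time: 3.6
tool_pos: [0.3822, 0.2446, -0.0007]
tool_rot: [-0.001, 0.769, 0.639, -0.005]
contact_force: [0.4, -0.8, -0.2]
gripper_width: 1.0
grasp_force: 0.0
time: 3.8
tool_pos: [0.3878, 0.247, 0.0058]
tool_rot: [0.001, 0.769, 0.639, 0.002]
contact_force: [0.6, 0.2, 0.1]
gripper_width: 1.002
grasp_force: 0.0
time: 4.3
tool_pos: [0.3878, 0.247, 0.0058]
tool_rot: [0.001, 0.769, 0.639, 0.002]
contact_force: [0.3, -0.6, 6.0]
gripper_width: 0.713
grasp_force: 66.9
time: 4.5
tool_pos: [0.3879, 0.247, 0.0058]
tool_rot: [0.001, 0.769, 0.639, 0.002]
contact_force: [0.4, -0.3, 6.4]
gripper_width: 0.711
grasp_force: 66.9
```

```bash
python3 -m inch '[{"dx":0,"dy":0,"dz":-0.03,"rx":0,"ry":0,"rz":0},{"dx":0,"dy":0,"dz":-0.08,"rx":0,"ry":0,"rz":0},{"dx":0,"dy":0,"dz":-0.12,"rx":0,"ry":0,"rz":0},{"dx":0,"dy":0,"dz":-0.12,"rx":0,"ry":0,"rz":0},{"dx":0,"dy":0,"dz":-0.12,"rx":0,"ry":0,"rz":0}]'; python3 -c "
from h import *
plan(.588,.3565,.12,1.45)"
```

```text
time: 5.0
tool_pos: [0.3866, 0.2465, 0.1007]
tool_rot: [0.0, 0.769, 0.639, 0.001]
contact_force: [0.5, 0.3, -1.2]
gripper_width: 0.713
grasp_force: 66.1
t 5.00 pos [0.3866 0.2465 0.1007] cur yaw -10.6 turn 12.0 | d [ 0.1813  0.2223 -0.0235] r [ 0.0014 -0.0007 -0.1398] | dist 0.230 j6 0.59
```

```bash
python3 -m inch '[{"dx":0.181,"dy":0.222,"dz":-0.024,"rx":0,"ry":0,"rz":-0.14},{"dx":0.181,"dy":0.222,"dz":-0.024,"rx":0,"ry":0,"rz":-0.14},{"dx":0.181,"dy":0.222,"dz":-0.024,"rx":0,"ry":0,"rz":-0.14},{"dx":0.181,"dy":0.222,"dz":-0.024,"rx":0,"ry":0,"rz":-0.14},{"dx":0.181,"dy":0.222,"dz":-0.024,"rx":0,"ry":0,"rz":-0.14}]'; python3 -m inch '[{"dx":0,"dy":0,"dz":0,"rx":0,"ry":0,"rz":0},{"dx":0,"dy":0,"dz":0,"rx":0,"ry":0,"rz":0},{"dx":0,"dy":0,"dz":0,"rx":0,"ry":0,"rz":0}]'; python3 -c "
from h import *
plan(.588,.3565,.026,1.45)
look('tray',.144,'w2')
look('case',.02)
plan(.588,.3565,.026,1.45)
"
```

```text
time: 5.5
tool_pos: [0.5888, 0.3568, 0.1163]
tool_rot: [-0.0, 0.698, 0.716, -0.001]
contact_force: [-0.7, -0.3, -0.1]
gripper_width: 0.711
grasp_force: 66.0
time: 5.8
tool_pos: [0.5854, 0.3552, 0.1169]
tool_rot: [-0.001, 0.698, 0.716, -0.002]
contact_force: [0.0, 0.1, -1.2]
gripper_width: 0.707
grasp_force: 65.9
t 5.80 pos [0.5854 0.3552 0.1169] cur yaw 1.5 turn -0.0 | d [0.0017 0.0037 0.1136] r [-0.0023  0.001   0.0002] | dist 0.091 j6 0.41
tray [323. 321. 174. 204.] 0.73 [585.3, 361.8, 88.2, 59.8, -88.5]
case [330. 229. 243. 169.] 0.6 [589.5, 361.3, 167.5, 120.9, 1.3]
t 6.00 pos [0.5864 0.3557 0.1188] cur yaw 1.5 turn -0.0 | d [0.001  0.0021 0.116 ] r [-0.0003  0.0001  0.0002] | dist 0.093 j6 0.41
```

View pics/w2.png

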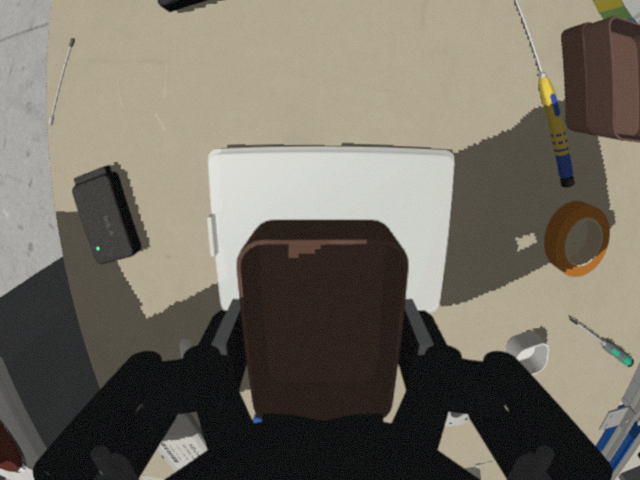

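The tray is held upright, with its far rim edge at row ~240. The case top spans columns 213–448, with its far edge at row ~152.

```bash
python3 -c "
from h import *
i=optics.camera_info('wrist');s=state();print(s['tool_pos'],i['cx'],i['cy'])
print('rim far',plane(i,[[322,240]],s['tool_pos'][2]+.0245,True).round(4))
print('case far/left/right',plane(i,[[330,152],[213,220],[447,220]],.02,True).round(4))
T=optics.camera_info('top')
m=cv2.cvtColor(optics.grab_frame('top'),cv2.COLOR_RGB2GRAY)
print(m[215,160:180],m[215,215:232]);print(m[178:195,200],m[250:268,190])
print(plane(T,[[171,222],[223,222],[197,186],[197,258]],.02).round(4))
"
```

```text
[0.58637214 0.35566311 0.11880402] 322.1131793674867 239.7822823196675
rim far [[0.5852 0.3983 0.1433]]
case far/left/right [[0.5899 0.4175 0.02  ]
 [0.5104 0.3702 0.02  ]
 [0.6732 0.3744 0.02  ]]
[61 66 67 69 69 70 69 69 69 70 70 66 58 58 58 59 59 61 57 59] [157 158 158 159 158 159 145 138 123  89  83  82  82  83  81  81  81]
[ 84  83  83  84  84  84  84  79  92 135 157 158 156 155 156 155 156] [60 61 61 61 61 59 59 60 61 66 72 71 71 71 69 67 65 63]
[[0.5884 0.4171 0.02  ]
 [0.5918 0.2948 0.02  ]
 [0.6757 0.3603 0.02  ]
 [0.5056 0.3516 0.02  ]]
```

```bash
python3 -m inch '[{"dx":0.0033,"dy":0.0046,"dz":0.05,"rx":0,"ry":0,"rz":0},{"dx":0.0033,"dy":0.0046,"dz":0.085,"rx":0,"ry":0,"rz":0},{"dx":0.0033,"dy":0.0046,"dz":0.1,"rx":0,"ry":0,"rz":0},{"dx":0.0033,"dy":0.0046,"dz":0.106,"rx":0,"ry":0,"rz":0},{"dx":0.0033,"dy":0.0046,"dz":0.11,"rx":0,"ry":0,"rz":0}]'; python3 -m inch '[{"dx":0,"dy":0,"dz":0.002,"rx":0,"ry":0,"rz":0},{"dx":0,"dy":0,"dz":0.0035,"rx":0,"ry":0,"rz":0},{"dx":0,"dy":0,"dz":0.0035,"rx":0,"ry":0,"rz":0},{"dx":0,"dy":0,"dz":0.0035,"rx":0,"ry":0,"rz":0}]'
```

```text
time: 6.55
tool_pos: [0.5914, 0.359, 0.0317]
tool_rot: [0.0, 0.698, 0.716, 0.001]
contact_force: [-1.1, 0.3, 0.1]
gripper_width: 0.714
grasp_force: 66.0
time: 6.95
tool_pos: [0.5913, 0.359, 0.0289]
tool_rot: [0.0, 0.698, 0.716, 0.001]
contact_force: [0.3, -0.0, -0.4]
gripper_width: 0.71
grasp_force: 66.0
```

```bash
python3 -m inch '[{"dx":0,"dy":0,"dz":0.0015,"rx":0,"ry":0,"rz":0},{"dx":0,"dy":0,"dz":0.003,"rx":0,"ry":0,"rz":0},{"dx":0,"dy":0,"dz":0.0035,"rx":0,"ry":0,"rz":0},{"dx":0,"dy":0,"dz":0.0035,"rx":0,"ry":0,"rz":0}]'
```

```text
time: 7.35
tool_pos: [0.5911, 0.3589, 0.0259]
tool_rot: [0.0, 0.698, 0.716, 0.0]
contact_force: [-2.1, -0.9, 3.8]
gripper_width: 0.709
grasp_force: 66.4
```

Contact; now release and rise, then go to the magnet (0.619, 0.168).

```bash
python3 -m inch '[{"dx":0,"dy":0,"dz":0,"rx":0,"ry":0,"rz":0},{"dx":0,"dy":0,"dz":0,"rx":0,"ry":0,"rz":0},{"dx":0,"dy":0,"dz":0,"rx":0,"ry":0,"rz":0},{"dx":0,"dy":0,"dz":0,"rx":0,"ry":0,"rz":0}]' 1;  python3 -m inch '[{"dx":0,"dy":0,"dz":-0.04,"rx":0,"ry":0,"rz":0},{"dx":0,"dy":0,"dz":-0.1,"rx":0,"ry":0,"rz":0},{"dx":0,"dy":0,"dz":-0.16,"rx":0,"ry":0,"rz":0},{"dx":0,"dy":0,"dz":-0.16,"rx":0,"ry":0,"rz":0},{"dx":0,"dy":0,"dz":-0.16,"rx":0,"ry":0,"rz":0}]'; python3 -c "
from h import *
plan(.619,.168,.14,12)
look('tray',.05)"
```

```text
time: 7.75
tool_pos: [0.5907, 0.3588, 0.025]
tool_rot: [-0.0, 0.698, 0.716, -0.0]
contact_force: [0.3, -0.1, 0.9]
gripper_width: 1.001
grasp_force: 0.0
time: 8.25
tool_pos: [0.5921, 0.3594, 0.1561]
tool_rot: [0.001, 0.698, 0.716, 0.002]
contact_force: [-0.0, 0.7, -0.4]
gripper_width: 0.998
grasp_force: 0.0
t 8.25 pos [0.5921 0.3594 0.1561] cur yaw 1.5 turn 10.5 | d [-0.2401  0.0274  0.0197] r [ 0.003  -0.001  -0.1225] | dist 0.194 j6 0.41
tray [320. 236.  91. 124.] 0.79 [591.0, 360.3, 90.9, 62.1, -88.7]
```

```bash
python3 -m inch '[{"dx":-0.24,"dy":0.027,"dz":0.02,"rx":0,"ry":0,"rz":-0.1225},{"dx":-0.24,"dy":0.027,"dz":0.02,"rx":0,"ry":0,"rz":-0.1225},{"dx":-0.24,"dy":0.027,"dz":0.02,"rx":0,"ry":0,"rz":-0.1225},{"dx":-0.24,"dy":0.027,"dz":0.02,"rx":0,"ry":0,"rz":-0.1225},{"dx":-0.24,"dy":0.027,"dz":0.02,"rx":0,"ry":0,"rz":-0.1225}]' 0; python3 -m inch '[{"dx":0,"dy":0,"dz":0,"rx":0,"ry":0,"rz":0},{"dx":0,"dy":0,"dz":0,"rx":0,"ry":0,"rz":0},{"dx":0,"dy":0,"dz":0,"rx":0,"ry":0,"rz":0}]'; python3 -c "
from h import *
look('magnet',.004,'w3')
plan(.619,.169,.03,12)"
```

```text
time: 8.85
tool_pos: [0.6162, 0.1623, 0.1338]
tool_rot: [-0.001, 0.632, 0.775, -0.003]
contact_force: [-0.1, 0.2, -0.9]
gripper_width: 0.498
grasp_force: 0.0
time: 9.15
tool_pos: [0.6169, 0.1687, 0.1367]
tool_rot: [-0.0, 0.629, 0.778, -0.0]
contact_force: [-0.2, -0.3, -0.7]
gripper_width: 0.503
grasp_force: 0.0
magnet [328. 230.  28.  63.] 0.75 [620.3, 167.9, 47.9, 21.0, -79.9]
t 9.25 pos [0.6171 0.1687 0.1372] cur yaw 12.1 turn -0.1 | d [-1.00e-04  2.40e-03  1.34e-01] r [-0.0001 -0.0001  0.0012] | dist 0.107 j6 -0.06
```

```bash
python3 -c "
import cv2;cv2.imwrite('pics/w3c.png',cv2.resize(cv2.imread('pics/w3.png')[150:330,220:420],None,fx=3,fy=3))"
```

```text
(no output)
```

View pics/w3c.png

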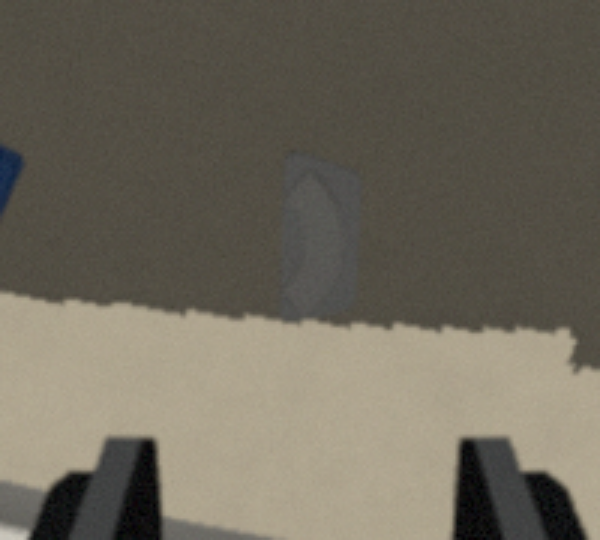

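```bash
python3 -m inch '[{"dx":-0.0016,"dy":0.0034,"dz":0.06,"rx":0,"ry":0,"rz":0.012},{"dx":-0.0016,"dy":0.0034,"dz":0.11,"rx":0,"ry":0,"rz":0.012},{"dx":-0.0016,"dy":0.0034,"dz":0.135,"rx":0,"ry":0,"rz":0.012},{"dx":-0.0016,"dy":0.0034,"dz":0.144,"rx":0,"ry":0,"rz":0.012},{"dx":-0.0016,"dy":0.0034,"dz":0.147,"rx":0,"ry":0,"rz":0.012}]'; python3 -m inch '[{"dx":0,"dy":0,"dz":0,"rx":0,"ry":0,"rz":0},{"dx":0,"dy":0,"dz":0,"rx":0,"ry":0,"rz":0},{"dx":0,"dy":0,"dz":0,"rx":0,"ry":0,"rz":0}]'; python3 -c "
from h import *
plan(.620,.168,.0015,11)"
```

```text
time: 9.75
tool_pos: [0.6199, 0.1673, 0.0191]
tool_rot: [-0.0, 0.636, 0.772, -0.0]
contact_force: [0.1, -0.1, -0.2]
gripper_width: 0.503
grasp_force: 0.0
time: 10.05
tool_pos: [0.6216, 0.167, 0.0216]
tool_rot: [0.001, 0.636, 0.771, 0.001]
contact_force: [0.4, 1.3, -0.2]
gripper_width: 0.5
grasp_force: 0.0
t 10.05 pos [0.6216 0.167  0.0216] cur yaw 11.0 turn 0.0 | d [ 0.0017 -0.0018  0.0252] r [ 0.0021  0.0001 -0.0003] | dist 0.020 j6 -0.04
```

```bash
python3 -m inch '[{"dx":0.001,"dy":-0.0018,"dz":0.012,"rx":0,"ry":0,"rz":0},{"dx":0.001,"dy":-0.0018,"dz":0.019,"rx":0,"ry":0,"rz":0},{"dx":0.001,"dy":-0.0018,"dz":0.023,"rx":0,"ry":0,"rz":0},{"dx":0.001,"dy":-0.0018,"dz":0.0255,"rx":0,"ry":0,"rz":0},{"dx":0.001,"dy":-0.0018,"dz":0.0255,"rx":0,"ry":0,"rz":0}]'; python3 -m inch '[{"dx":0,"dy":0,"dz":0,"rx":0,"ry":0,"rz":0},{"dx":0,"dy":0,"dz":0,"rx":0,"ry":0,"rz":0}]'
```

```text
time: 10.55
tool_pos: [0.6185, 0.1672, -0.0012]
tool_rot: [-0.0, 0.636, 0.771, -0.0]
contact_force: [-0.1, 0.8, -0.0]
gripper_width: 0.499
grasp_force: 0.0
time: 10.75
tool_pos: [0.619, 0.1672, -0.0004]
tool_rot: [0.0, 0.636, 0.771, 0.0]
contact_force: [0.4, -0.2, -1.0]
gripper_width: 0.502
grasp_force: 0.0
```

```bash
python3 -m inch '[{"dx":0,"dy":0,"dz":-0.0022,"rx":0,"ry":0,"rz":0},{"dx":0,"dy":0,"dz":-0.0022,"rx":0,"ry":0,"rz":0},{"dx":0,"dy":0,"dz":-0.0022,"rx":0,"ry":0,"rz":0}]'; python3 -m inch '[{"dx":0,"dy":0,"dz":0,"rx":0,"ry":0,"rz":0},{"dx":0,"dy":0,"dz":0,"rx":0,"ry":0,"rz":0},{"dx":0,"dy":0,"dz":0,"rx":0,"ry":0,"rz":0},{"dx":0,"dy":0,"dz":0,"rx":0,"ry":0,"rz":0},{"dx":0,"dy":0,"dz":0,"rx":0,"ry":0,"rz":0}]' -1
```

```text
time: 11.05
tool_pos: [0.6189, 0.1673, 0.0014]
tool_rot: [0.0, 0.636, 0.771, 0.0]
contact_force: [-0.2, 1.0, -1.2]
gripper_width: 0.495
grasp_force: 0.0
time: 11.55
tool_pos: [0.619, 0.1673, 0.0014]
tool_rot: [0.0, 0.636, 0.771, 0.0]
contact_force: [-0.3, -0.1, 2.9]
gripper_width: 0.2
grasp_force: 59.1
```

```bash
python3 -m inch '[{"dx":0,"dy":0,"dz":-0.03,"rx":0,"ry":0,"rz":0},{"dx":0,"dy":0,"dz":-0.09,"rx":0,"ry":0,"rz":0},{"dx":0,"dy":0,"dz":-0.15,"rx":0,"ry":0,"rz":0},{"dx":0,"dy":0,"dz":-0.15,"rx":0,"ry":0,"rz":0},{"dx":0,"dy":0,"dz":-0.15,"rx":0,"ry":0,"rz":0}]'; python3 -c "
from h import *
plan(.591,.359,.12,-89)
plan(.591,.359,.12,91.4)"
```

```text
time: 12.05
tool_pos: [0.6197, 0.1674, 0.1229]
tool_rot: [0.001, 0.636, 0.771, 0.001]
contact_force: [-0.6, 0.4, -0.8]
gripper_width: 0.202
grasp_force: 58.8
t 12.05 pos [0.6197 0.1674 0.1229] cur yaw 11.0 turn 80.0 | d [0.242  0.0103 0.0036] r [ 0.0018  0.0017 -0.9312] | dist 0.194 j6 -0.04
t 12.05 pos [0.6197 0.1674 0.1229] cur yaw 11.0 turn 80.4 | d [0.242  0.0103 0.0036] r [ 0.0018  0.0017 -0.9359] | dist 0.194 j6 -0.04
```

```bash
python3 -m inch '[{"dx":0.242,"dy":0.0103,"dz":0,"rx":0,"ry":0,"rz":-0.5},{"dx":0.242,"dy":0.0103,"dz":0,"rx":0,"ry":0,"rz":-0.5},{"dx":0.242,"dy":0.0103,"dz":0,"rx":0,"ry":0,"rz":-0.5},{"dx":0.242,"dy":0.0103,"dz":0,"rx":0,"ry":0,"rz":-0.5},{"dx":0.242,"dy":0.0103,"dz":0,"rx":0,"ry":0,"rz":-0.5}]'; python3 -m inch '[{"dx":0,"dy":0,"dz":0,"rx":0,"ry":0,"rz":-0.433},{"dx":0,"dy":0,"dz":0,"rx":0,"ry":0,"rz":-0.433},{"dx":0,"dy":0,"dz":0,"rx":0,"ry":0,"rz":-0.433},{"dx":0,"dy":0,"dz":0,"rx":0,"ry":0,"rz":-0.433},{"dx":0,"dy":0,"dz":0,"rx":0,"ry":0,"rz":-0.433}]';python3 -m inch '[{"dx":0,"dy":0,"dz":0,"rx":0,"ry":0,"rz":0},{"dx":0,"dy":0,"dz":0,"rx":0,"ry":0,"rz":0},{"dx":0,"dy":0,"dz":0,"rx":0,"ry":0,"rz":0}]'; python3 -c "
from h import *
look('tray',.05,'w4')
plan(.591,.359,.075,91.4)"
```

```text
time: 12.55
tool_pos: [0.5867, 0.3632, 0.1176]
tool_rot: [-0.002, 0.304, 0.953, -0.001]
contact_force: [0.5, -1.6, -1.5]
gripper_width: 0.196
grasp_force: 58.8
time: 13.05
tool_pos: [0.5883, 0.3581, 0.1174]
tool_rot: [-0.003, -0.012, 1.0, -0.001]
contact_force: [0.7, 0.5, -0.2]
gripper_width: 0.199
grasp_force: 58.8
time: 13.35
tool_pos: [0.5894, 0.3586, 0.1198]
tool_rot: [-0.001, -0.01, 1.0, -0.0]
contact_force: [0.4, -0.3, 0.6]
gripper_width: 0.198
grasp_force: 58.8
tray [320. 253. 142. 104.] 0.78 [588.2, 358.3, 87.4, 65.9, -88.3]
t 13.45 pos [0.5898 0.3587 0.1205] cur yaw 91.1 turn 0.3 | d [-0.0016  0.0003  0.0569] r [-0.0002 -0.0005 -0.0032] | dist 0.046 j6 -1.15
```

View pics/w4.png

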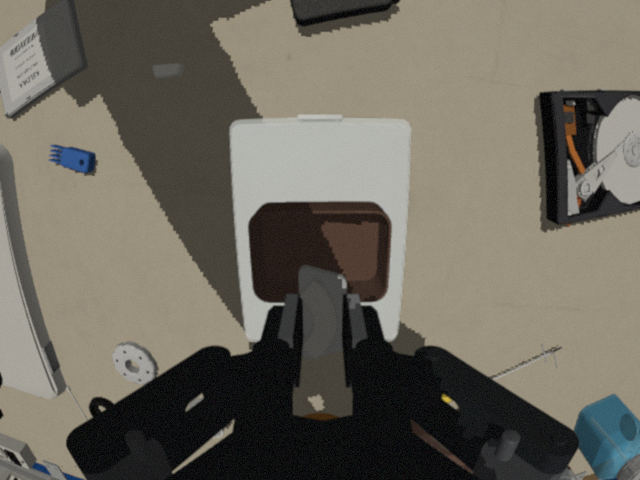

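```bash
python3 -c "
from h import *
i=optics.camera_info('wrist');p=state()['tool_pos'];print(p)
print('mag end',plane(i,[[322,267]],p[2]+.002,True)[0].round(4))
print('rim -x, +x, +y,-y',plane(i,[[320,203],[320,303],[249,250],[391,250]],.05,True).round(4))
print('case -x, sides',plane(i,[[320,120],[240,250],[404,250]],.02,True).round(4))
"
```

```text
[0.58978856 0.35873734 0.12051181]
mag end [0.5675 0.3595 0.1225]
rim -x, +x, +y,-y [[0.557  0.3581 0.05  ]
 [0.6227 0.3592 0.05  ]
 [0.5872 0.3147 0.05  ]
 [0.5855 0.4024 0.05  ]]
case -x, sides [[0.5085 0.357  0.02  ]
 [0.5983 0.302  0.02  ]
 [0.596  0.4179 0.02  ]]
```

```bash
python3 -m inch '[{"dx":0,"dy":0,"dz":0.05,"rx":0,"ry":0,"rz":0},{"dx":0,"dy":0,"dz":0.085,"rx":0,"ry":0,"rz":0},{"dx":0,"dy":0,"dz":0.104,"rx":0,"ry":0,"rz":0},{"dx":0,"dy":0,"dz":0.112,"rx":0,"ry":0,"rz":0},{"dx":0,"dy":0,"dz":0.114,"rx":0,"ry":0,"rz":0}]'; python3 -m inch '[{"dx":0,"dy":0,"dz":0,"rx":0,"ry":0,"rz":0},{"dx":0,"dy":0,"dz":0,"rx":0,"ry":0,"rz":0},{"dx":0,"dy":0,"dz":0,"rx":0,"ry":0,"rz":0}]'
```

```text
time: 13.95
tool_pos: [0.59, 0.3589, 0.0296]
tool_rot: [-0.0, -0.01, 1.0, -0.0]
contact_force: [-0.0, -0.6, -0.8]
gripper_width: 0.199
grasp_force: 58.8
time: 14.25
tool_pos: [0.591, 0.3593, 0.0315]
tool_rot: [0.001, -0.01, 1.0, 0.001]
contact_force: [-0.8, -0.6, -1.0]
gripper_width: 0.198
grasp_force: 58.8
```

```bash
python3 -m inch '[{"dx":0,"dy":0,"dz":0.004,"rx":0,"ry":0,"rz":0},{"dx":0,"dy":0,"dz":0.007,"rx":0,"ry":0,"rz":0},{"dx":0,"dy":0,"dz":0.009,"rx":0,"ry":0,"rz":0},{"dx":0,"dy":0,"dz":0.009,"rx":0,"ry":0,"rz":0},{"dx":0,"dy":0,"dz":0.009,"rx":0,"ry":0,"rz":0}]'; python3 -m inch '[{"dx":0,"dy":0,"dz":0,"rx":0,"ry":0,"rz":0},{"dx":0,"dy":0,"dz":0,"rx":0,"ry":0,"rz":0},{"dx":0,"dy":0,"dz":0,"rx":0,"ry":0,"rz":0}]' -0.1;  python3 -m inch '[{"dx":0,"dy":0,"dz":-0.03,"rx":0,"ry":0,"rz":0},{"dx":0,"dy":0,"dz":-0.08,"rx":0,"ry":0,"rz":0},{"dx":0,"dy":0,"dz":-0.14,"rx":0,"ry":0,"rz":0},{"dx":0,"dy":0,"dz":-0.16,"rx":0,"ry":0,"rz":0},{"dx":0,"dy":0,"dz":-0.16,"rx":0,"ry":0,"rz":0}]'; python3 -c "
from h import *
look('tray',.05,'w5')
look('drive',.008)
plan(.437,.1145,.14,17.7)"
```

```text
time: 14.75
tool_pos: [0.5902, 0.359, 0.0236]
tool_rot: [0.0, -0.01, 1.0, 0.0]
contact_force: [-2.0, -1.3, 4.7]
gripper_width: 0.201
grasp_force: 60.0
time: 15.05
tool_pos: [0.5898, 0.3587, 0.0221]
tool_rot: [-0.0, -0.01, 1.0, -0.0]
contact_force: [-0.1, -1.1, 0.4]
gripper_width: 0.445
grasp_force: 0.0
time: 15.55
tool_pos: [0.5923, 0.3599, 0.1553]
tool_rot: [0.004, -0.01, 1.0, 0.002]
contact_force: [0.1, 0.5, -0.2]
gripper_width: 0.447
grasp_force: 0.0
tray [316. 230. 128.  91.] 0.67 [588.4, 357.9, 86.8, 64.9, -88.9]
drive [ 59.  60.  93. 112.] 0.93 [437.7, 116.4, 104.8, 73.4, -72.2]
t 15.75 pos [0.5884 0.3581 0.1471] cur yaw 91.1 turn -73.4 | d [ 0.1953 -0.3006  0.0105] r [-0.0032 -0.0018  0.8546] | dist 0.287 j6 -1.15
```

View pics/w5.png

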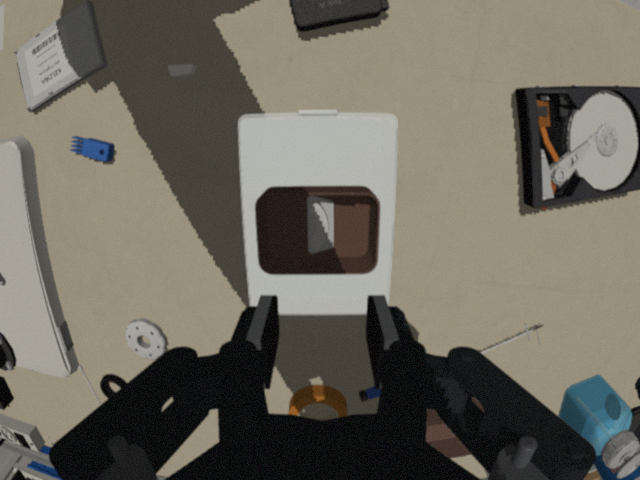

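The magnet lies in the tray at (320,222). Next is the drive.

```bash
python3 -m inch '[{"dx":0.195,"dy":-0.3,"dz":0.01,"rx":0,"ry":0,"rz":0.8546},{"dx":0.195,"dy":-0.3,"dz":0.01,"rx":0,"ry":0,"rz":0.8546},{"dx":0.195,"dy":-0.3,"dz":0.01,"rx":0,"ry":0,"rz":0.8546},{"dx":0.195,"dy":-0.3,"dz":0.01,"rx":0,"ry":0,"rz":0.8546},{"dx":0.195,"dy":-0.3,"dz":0.01,"rx":0,"ry":0,"rz":0.8546}]' 1; python3 -c "
from h import *
plan(.437,.1145,.14,17.7)"
```

```text
time: 16.25
tool_pos: [0.4554, 0.1451, 0.1408]
tool_rot: [-0.002, 0.359, 0.933, -0.001]
contact_force: [0.2, -1.4, -0.3]
gripper_width: 1.003
grasp_force: 0.0
t 16.25 pos [0.4554 0.1451 0.1408] cur yaw 47.9 turn -30.2 | d [-0.0086 -0.0437  0.0011] r [-0.0029 -0.0011  0.351 ] | dist 0.036 j6 -0.68
```

```bash
python3 -m inch '[{"dx":-0.0086,"dy":-0.0437,"dz":0.001,"rx":0,"ry":0,"rz":0.351},{"dx":-0.0086,"dy":-0.0437,"dz":0.001,"rx":0,"ry":0,"rz":0.351},{"dx":-0.0086,"dy":-0.0437,"dz":0.001,"rx":0,"ry":0,"rz":0.351},{"dx":-0.0086,"dy":-0.0437,"dz":0.001,"rx":0,"ry":0,"rz":0.351},{"dx":-0.0086,"dy":-0.0437,"dz":0.001,"rx":0,"ry":0,"rz":0.351}]'; python3 -m inch '[{"dx":0,"dy":0,"dz":0,"rx":0,"ry":0,"rz":0},{"dx":0,"dy":0,"dz":0,"rx":0,"ry":0,"rz":0},{"dx":0,"dy":0,"dz":0,"rx":0,"ry":0,"rz":0}]'; python3 -c "
from h import *
look('drive',.008,'w6')
plan(.437,.115,.025,17.7)"
```

```text
time: 16.75
tool_pos: [0.4385, 0.1157, 0.1406]
tool_rot: [-0.001, 0.588, 0.809, -0.001]
contact_force: [-0.3, -1.0, -0.5]
gripper_width: 1.0
grasp_force: 0.0
time: 17.05
tool_pos: [0.4397, 0.1161, 0.1425]
tool_rot: [-0.0, 0.587, 0.809, -0.0]
contact_force: [-0.4, -0.8, -0.5]
gripper_width: 0.997
grasp_force: 0.0
drive [319. 226.  92. 120.] 0.67 [436.8, 114.6, 100.5, 70.5, -72.0]
t 17.15 pos [0.4398 0.1161 0.1427] cur yaw 18.0 turn -0.3 | d [-0.0002 -0.0037  0.1472] r [-0.0002 -0.      0.004 ] | dist 0.118 j6 -0.22
```

View pics/w6.png

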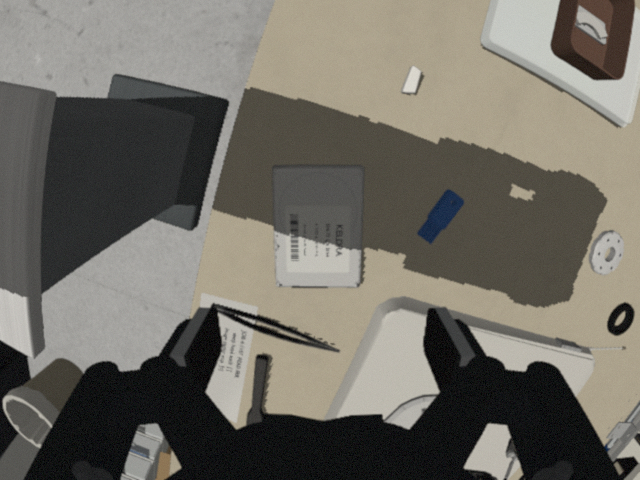

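```bash
python3 -m inch '[{"dx":-0.0005,"dy":-0.0041,"dz":0.06,"rx":0,"ry":0,"rz":0},{"dx":-0.0005,"dy":-0.0041,"dz":0.11,"rx":0,"ry":0,"rz":0},{"dx":-0.0005,"dy":-0.0041,"dz":0.138,"rx":0,"ry":0,"rz":0},{"dx":-0.0005,"dy":-0.0041,"dz":0.148,"rx":0,"ry":0,"rz":0},{"dx":-0.0005,"dy":-0.0041,"dz":0.152,"rx":0,"ry":0,"rz":0}]'; python3 -m inch '[{"dx":0,"dy":0,"dz":0,"rx":0,"ry":0,"rz":0},{"dx":0,"dy":0,"dz":0,"rx":0,"ry":0,"rz":0},{"dx":0,"dy":0,"dz":0,"rx":0,"ry":0,"rz":0}]'; python3 -c "
from h import *
plan(.4368,.1147,-.005,18)"
```

```text
time: 17.65
tool_pos: [0.4366, 0.1146, 0.0208]
tool_rot: [-0.0, 0.588, 0.809, -0.0]
contact_force: [0.6, 1.2, 0.3]
gripper_width: 1.004
grasp_force: 0.0
time: 17.95
tool_pos: [0.4382, 0.1148, 0.0228]
tool_rot: [0.001, 0.588, 0.809, 0.001]
contact_force: [-0.6, 0.5, -0.5]
gripper_width: 0.999
grasp_force: 0.0
t 17.95 pos [0.4382 0.1148 0.0228] cur yaw 18.0 turn -0.0 | d [ 0.0005 -0.0018  0.0348] r [0.0019 0.0004 0.0002] | dist 0.028 j6 -0.22
```

```bash
python3 -m inch '[{"dx":0.0003,"dy":-0.0012,"dz":0.015,"rx":0,"ry":0,"rz":0},{"dx":0.0003,"dy":-0.0012,"dz":0.024,"rx":0,"ry":0,"rz":0},{"dx":0.0003,"dy":-0.0012,"dz":0.03,"rx":0,"ry":0,"rz":0},{"dx":0.0003,"dy":-0.0012,"dz":0.033,"rx":0,"ry":0,"rz":0},{"dx":0.0003,"dy":-0.0012,"dz":0.033,"rx":0,"ry":0,"rz":0}]'; python3 -m inch '[{"dx":0,"dy":0,"dz":0,"rx":0,"ry":0,"rz":0},{"dx":0,"dy":0,"dz":0,"rx":0,"ry":0,"rz":0},{"dx":0,"dy":0,"dz":0,"rx":0,"ry":0,"rz":0}]'
```

```text
time: 18.45
tool_pos: [0.4354, 0.1145, -0.0058]
tool_rot: [-0.001, 0.588, 0.809, -0.0]
contact_force: [-0.4, 0.7, 0.3]
gripper_width: 0.997
grasp_force: 0.0
time: 18.75
tool_pos: [0.4362, 0.1146, -0.0048]
tool_rot: [0.0, 0.588, 0.809, 0.0]
contact_force: [0.4, 0.4, 0.5]
gripper_width: 1.001
grasp_force: 0.0
```

```bash
python3 -m inch '[{"dx":0,"dy":0,"dz":0,"rx":0,"ry":0,"rz":0},{"dx":0,"dy":0,"dz":0,"rx":0,"ry":0,"rz":0},{"dx":0,"dy":0,"dz":0,"rx":0,"ry":0,"rz":0},{"dx":0,"dy":0,"dz":0,"rx":0,"ry":0,"rz":0}]' -1; python3 -m inch '[{"dx":0,"dy":0,"dz":-0.01,"rx":0,"ry":0,"rz":0},{"dx":0,"dy":0,"dz":-0.02,"rx":0,"ry":0,"rz":0},{"dx":0,"dy":0,"dz":-0.02,"rx":0,"ry":0,"rz":0}]'
```

```text
time: 19.15
tool_pos: [0.4368, 0.1146, -0.0041]
tool_rot: [0.001, 0.588, 0.809, 0.001]
contact_force: [-0.4, -0.2, 5.5]
gripper_width: 0.786
grasp_force: 67.6
time: 19.45
tool_pos: [0.4367, 0.1146, 0.0121]
tool_rot: [0.001, 0.588, 0.809, 0.001]
contact_force: [0.4, 0.7, -1.4]
gripper_width: 0.791
grasp_force: 67.3
```

```bash
python3 -m inch '[{"dx":0,"dy":0,"dz":-0.04,"rx":0,"ry":0,"rz":0},{"dx":0,"dy":0,"dz":-0.09,"rx":0,"ry":0,"rz":0},{"dx":0,"dy":0,"dz":-0.14,"rx":0,"ry":0,"rz":0},{"dx":0,"dy":0,"dz":-0.14,"rx":0,"ry":0,"rz":0},{"dx":0,"dy":0,"dz":-0.14,"rx":0,"ry":0,"rz":0}]'; python3 -c "
from h import *
plan(.5905,.3588,.13,1.5)"
```

```text
time: 19.95
tool_pos: [0.4365, 0.1146, 0.1238]
tool_rot: [0.001, 0.588, 0.809, 0.001]
contact_force: [0.5, 0.7, -2.4]
gripper_width: 0.789
grasp_force: 68.0
t 19.95 pos [0.4365 0.1146 0.1238] cur yaw 18.0 turn -16.5 | d [ 0.2308  0.2775 -0.0072] r [1.600e-03 1.000e-04 1.921e-01] | dist 0.289 j6 -0.22
```

```bash
python3 -m inch '[{"dx":0.0,"dy":0.05,"dz":-0.007,"rx":0,"ry":0,"rz":0.05},{"dx":0.23,"dy":0.277,"dz":-0.007,"rx":0,"ry":0,"rz":0.192},{"dx":0.23,"dy":0.277,"dz":-0.007,"rx":0,"ry":0,"rz":0.192},{"dx":0.23,"dy":0.277,"dz":-0.007,"rx":0,"ry":0,"rz":0.192},{"dx":0.23,"dy":0.277,"dz":-0.007,"rx":0,"ry":0,"rz":0.192}]'; python3 -c "
from h import *
plan(.5905,.3588,.13,1.5)"
```

```text
time: 20.45
tool_pos: [0.5615, 0.3046, 0.1251]
tool_rot: [-0.001, 0.698, 0.716, -0.002]
contact_force: [0.5, -0.5, 0.3]
gripper_width: 0.79
grasp_force: 67.9
t 20.45 pos [0.5615 0.3046 0.1251] cur yaw 1.5 turn -0.0 | d [ 0.0667  0.038  -0.0064] r [-0.003   0.0013  0.0001] | dist 0.062 j6 0.35
```

```bash
python3 -m inch '[{"dx":0.064,"dy":0.036,"dz":-0.004,"rx":0,"ry":0,"rz":0},{"dx":0.064,"dy":0.036,"dz":-0.004,"rx":0,"ry":0,"rz":0},{"dx":0.064,"dy":0.036,"dz":-0.004,"rx":0,"ry":0,"rz":0},{"dx":0.064,"dy":0.036,"dz":-0.004,"rx":0,"ry":0,"rz":0},{"dx":0.064,"dy":0.036,"dz":-0.004,"rx":0,"ry":0,"rz":0}]';  python3 -c "
from h import *
look('drive',.13,'w7')
look('tray',.05)
look('case',.02)
plan(.5905,.3588,.046,1.5)"
```

```text
time: 20.95
tool_pos: [0.5889, 0.3538, 0.1306]
tool_rot: [-0.0, 0.698, 0.716, -0.001]
contact_force: [0.2, -0.9, -1.0]
gripper_width: 0.787
grasp_force: 68.0
drive [320. 311. 189. 206.] 0.78 [588.9, 346.0, 112.0, 76.7, -88.8]
tray [326. 190.  98.  40.] 0.8 [590.5, 394.1, 60.2, 21.8, 1.4]
case [328. 222. 232. 158.] 0.57 [589.7, 361.6, 168.1, 119.9, 1.1]
t 21.25 pos [0.5898 0.3548 0.1321] cur yaw 1.5 turn 0.0 | d [0.0049 0.0009 0.1076] r [ 0.0003 -0.0001 -0.0003] | dist 0.086 j6 0.41
```

View pics/w7.png

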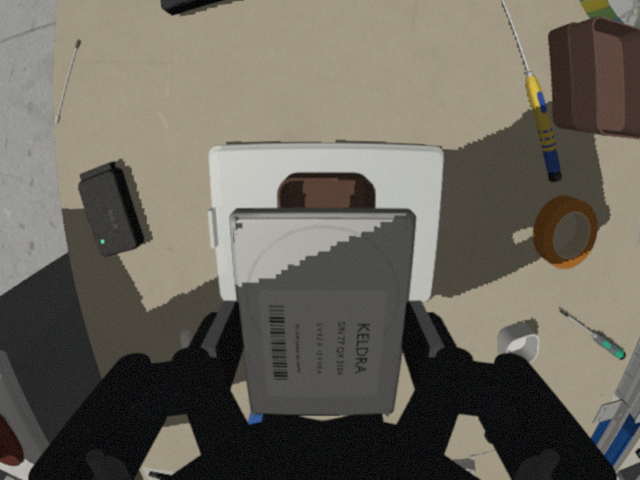

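```bash
python3 -c "
from h import *
i=optics.camera_info('wrist');p=state()['tool_pos'];print(p)
P=plane(i,[[233,214],[413,214],[397,413],[251,413]],p[2]+.0121,True);print(P.round(4),P.mean(0).round(4),np.linalg.norm(np.diff(P,axis=0),axis=1).round(4))
print('tray far rim',plane(i,[[326,174]],.05,True).round(4))
"
```

```text
[0.58983968 0.35484779 0.13206649]
[[0.5557 0.4026 0.1442]
 [0.6222 0.4043 0.1442]
 [0.6276 0.3055 0.1442]
 [0.5565 0.3039 0.1442]] [0.5905 0.3541 0.1442] [0.0665 0.099  0.0711]
tray far rim [[0.591  0.4045 0.05  ]]
```

```bash
python3 -m inch '[{"dx":0.006,"dy":0.0009,"dz":0.04,"rx":0,"ry":0,"rz":0},{"dx":0.006,"dy":0.0009,"dz":0.075,"rx":0,"ry":0,"rz":0},{"dx":0.006,"dy":0.0009,"dz":0.09,"rx":0,"ry":0,"rz":0},{"dx":0.006,"dy":0.0009,"dz":0.096,"rx":0,"ry":0,"rz":0},{"dx":0.006,"dy":0.0009,"dz":0.096,"rx":0,"ry":0,"rz":0}]'; python3 -m inch '[{"dx":0,"dy":0,"dz":0,"rx":0,"ry":0,"rz":0},{"dx":0,"dy":0,"dz":0,"rx":0,"ry":0,"rz":0},{"dx":0,"dy":0,"dz":0,"rx":0,"ry":0,"rz":0}]'; python3 -c "
from h import *
plan(.5905,.3597,.046,1.5)"
```

```text
time: 21.75
tool_pos: [0.5905, 0.3601, 0.0549]
tool_rot: [-0.0, 0.698, 0.716, -0.0]
contact_force: [-0.1, 1.0, -1.0]
gripper_width: 0.787
grasp_force: 67.9
time: 22.05
tool_pos: [0.5912, 0.3606, 0.0564]
tool_rot: [0.0, 0.698, 0.716, 0.001]
contact_force: [-0.4, 0.0, 0.4]
gripper_width: 0.788
grasp_force: 67.9
t 22.05 pos [0.5912 0.3606 0.0564] cur yaw 1.5 turn -0.0 | d [-0.0011 -0.001   0.013 ] r [ 0.0014 -0.0006  0.0001] | dist 0.010 j6 0.41
```

```bash
python3 -m inch '[{"dx":-0.001,"dy":-0.0008,"dz":0.004,"rx":0,"ry":0,"rz":0},{"dx":-0.001,"dy":-0.0008,"dz":0.006,"rx":0,"ry":0,"rz":0},{"dx":-0.001,"dy":-0.0008,"dz":0.008,"rx":0,"ry":0,"rz":0},{"dx":-0.001,"dy":-0.0008,"dz":0.009,"rx":0,"ry":0,"rz":0}]'; python3 -m inch '[{"dx":0,"dy":0,"dz":0.001,"rx":0,"ry":0,"rz":0},{"dx":0,"dy":0,"dz":0.002,"rx":0,"ry":0,"rz":0}]'; python3 -m inch '[{"dx":0,"dy":0,"dz":0.001,"rx":0,"ry":0,"rz":0},{"dx":0,"dy":0,"dz":0.001,"rx":0,"ry":0,"rz":0}]'
```

```text
time: 22.45
tool_pos: [0.5896, 0.3593, 0.0472]
tool_rot: [-0.0, 0.698, 0.716, -0.0]
contact_force: [-0.0, 0.2, -1.3]
gripper_width: 0.788
grasp_force: 67.9
time: 22.65
tool_pos: [0.5898, 0.3594, 0.046]
tool_rot: [-0.0, 0.698, 0.716, -0.0]
contact_force: [0.8, -0.8, -0.7]
gripper_width: 0.786
grasp_force: 67.9
time: 22.85
tool_pos: [0.5901, 0.3595, 0.0459]
tool_rot: [0.0, 0.698, 0.716, 0.0]
contact_force: [-2.4, -1.1, 2.9]
gripper_width: 0.787
grasp_force: 68.3
```

```bash
python3 -m inch '[{"dx":0,"dy":0,"dz":0,"rx":0,"ry":0,"rz":0},{"dx":0,"dy":0,"dz":0,"rx":0,"ry":0,"rz":0},{"dx":0,"dy":0,"dz":0,"rx":0,"ry":0,"rz":0}]' 1; python3 -m inch '[{"dx":0,"dy":0,"dz":-0.01,"rx":0,"ry":0,"rz":0},{"dx":0,"dy":0,"dz":-0.04,"rx":0,"ry":0,"rz":0},{"dx":0,"dy":0,"dz":-0.1,"rx":0,"ry":0,"rz":0},{"dx":0,"dy":0,"dz":-0.14,"rx":0,"ry":0,"rz":0},{"dx":0,"dy":0,"dz":-0.14,"rx":0,"ry":0,"rz":0}]'; python3 -c "
from h import *
look('drive',.058,'w8')
look('adapter',.016)
plan(.4130,.3690,.14,14.5)"
```

```text
time: 23.15
tool_pos: [0.5898, 0.3594, 0.0451]
tool_rot: [-0.0, 0.698, 0.716, 0.0]
contact_force: [0.0, 0.6, 0.3]
gripper_width: 0.997
grasp_force: 0.0
time: 23.65
tool_pos: [0.5935, 0.3612, 0.166]
tool_rot: [0.002, 0.698, 0.716, 0.006]
contact_force: [-0.2, 0.2, 0.7]
gripper_width: 1.002
grasp_force: 0.0
drive [315. 238. 103. 136.] 0.9 [590.2, 358.7, 102.1, 70.7, -88.6]
adapter [126. 210.  61.  96.] 0.8 [416.3, 371.0, 73.6, 49.8, -75.5]
t 23.85 pos [0.589  0.359  0.1557] cur yaw 1.5 turn 13.0 | d [ 0.0184 -0.2195  0.0202] r [-0.0016  0.0005 -0.1511] | dist 0.177 j6 0.41
```

View pics/w8.png

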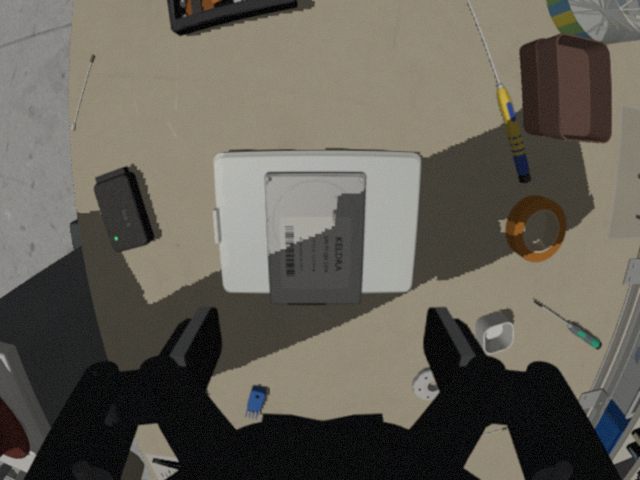

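The drive lies flat and centred at (315,238). Next is the adapter.

```bash
python3 -m inch '[{"dx":0.018,"dy":-0.2195,"dz":0.02,"rx":0,"ry":0,"rz":-0.151},{"dx":0.018,"dy":-0.2195,"dz":0.02,"rx":0,"ry":0,"rz":-0.151},{"dx":0.018,"dy":-0.2195,"dz":0.02,"rx":0,"ry":0,"rz":-0.151},{"dx":0.018,"dy":-0.2195,"dz":0.02,"rx":0,"ry":0,"rz":-0.151},{"dx":0.018,"dy":-0.2195,"dz":0.02,"rx":0,"ry":0,"rz":-0.151}]' 0.6; python3 -m inch '[{"dx":0,"dy":0,"dz":0,"rx":0,"ry":0,"rz":0},{"dx":0,"dy":0,"dz":0,"rx":0,"ry":0,"rz":0},{"dx":0,"dy":0,"dz":0,"rx":0,"ry":0,"rz":0}]'; python3 -c "
from h import *
look('adapter',.016,'w9')
plan(.4130,.3690,.025,14.5)"
```

```text
time: 24.35
tool_pos: [0.4093, 0.3683, 0.1379]
tool_rot: [-0.001, 0.611, 0.792, -0.003]
contact_force: [0.2, 0.2, 0.2]
gripper_width: 0.798
grasp_force: 0.0
time: 24.65
tool_pos: [0.415, 0.369, 0.1412]
tool_rot: [0.0, 0.613, 0.79, -0.0]
contact_force: [0.4, 0.4, -0.3]
gripper_width: 0.801
grasp_force: 0.0
adapter [321. 228.  52.  99.] 0.84 [412.3, 371.2, 74.0, 41.7, -75.8]
t 24.75 pos [0.4149 0.369  0.1413] cur yaw 14.4 turn 0.1 | d [ 0.0006 -0.0022  0.1454] r [-0.      0.     -0.0008] | dist 0.116 j6 0.34
```

View pics/w9.png

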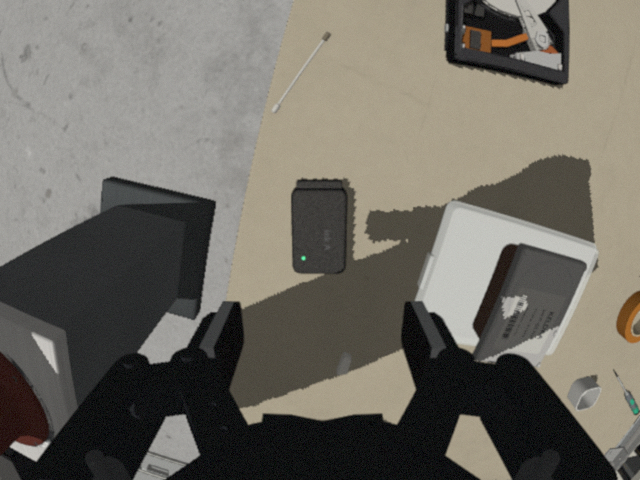

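```bash
python3 -c "
from h import *
i=optics.camera_info('wrist')
P=plane(i,[[320,181],[320,190],[319,273],[293,230],[347,230]],.016,True);print(P.round(4))
a=np.radians(104.3);u=np.array([np.cos(a),np.sin(a)]);print((P[:,:2]@u).round(4),(P[:,:2]@[np.sin(a),-np.cos(a)]).round(4), 'tcp',state()['tool_pos'][:2]@u)
"
```

```text
[[0.4042 0.4058 0.016 ]
 [0.4059 0.3993 0.016 ]
 [0.4214 0.3354 0.016 ]
 [0.3937 0.3646 0.016 ]
 [0.4331 0.3747 0.016 ]]
[0.2933 0.2867 0.2209 0.2561 0.2561] [0.4919 0.4919 0.4911 0.4715 0.5123] tcp 0.25511652395958123
```

```bash
python3 -m inch '[{"dx":0.0027,"dy":-0.0016,"dz":0.06,"rx":0,"ry":0,"rz":0},{"dx":0.0027,"dy":-0.0016,"dz":0.11,"rx":0,"ry":0,"rz":0},{"dx":0.0027,"dy":-0.0016,"dz":0.135,"rx":0,"ry":0,"rz":0},{"dx":0.0027,"dy":-0.0016,"dz":0.145,"rx":0,"ry":0,"rz":0},{"dx":0.0027,"dy":-0.0016,"dz":0.15,"rx":0,"ry":0,"rz":0}]'; python3 -m inch '[{"dx":0,"dy":0,"dz":0,"rx":0,"ry":0,"rz":0},{"dx":0,"dy":0,"dz":0,"rx":0,"ry":0,"rz":0},{"dx":0,"dy":0,"dz":0,"rx":0,"ry":0,"rz":0}]'; python3 -c "
from h import *
plan(.4131,.3708,.003,14.3)"
```

```text
time: 25.25
tool_pos: [0.4124, 0.3707, 0.0208]
tool_rot: [-0.0, 0.612, 0.79, -0.0]
contact_force: [-0.1, -0.3, 0.1]
gripper_width: 0.804
grasp_force: 0.0
time: 25.55
tool_pos: [0.4132, 0.3717, 0.023]
tool_rot: [0.0, 0.612, 0.791, 0.001]
contact_force: [0.4, -0.1, -0.9]
gripper_width: 0.798
grasp_force: 0.0
t 25.55 pos [0.4132 0.3717 0.023 ] cur yaw 14.5 turn -0.2 | d [-0.001  -0.0005  0.0249] r [ 0.0018 -0.0007  0.0022] | dist 0.020 j6 0.35
```

```bash
python3 -m inch '[{"dx":-0.0007,"dy":-0.0003,"dz":0.012,"rx":0,"ry":0,"rz":0},{"dx":-0.0007,"dy":-0.0003,"dz":0.018,"rx":0,"ry":0,"rz":0},{"dx":-0.0007,"dy":-0.0003,"dz":0.022,"rx":0,"ry":0,"rz":0},{"dx":-0.0007,"dy":-0.0003,"dz":0.023,"rx":0,"ry":0,"rz":0},{"dx":-0.0007,"dy":-0.0003,"dz":0.023,"rx":0,"ry":0,"rz":0}]'; python3 -m inch '[{"dx":0,"dy":0,"dz":0,"rx":0,"ry":0,"rz":0},{"dx":0,"dy":0,"dz":0,"rx":0,"ry":0,"rz":0}]'; python3 -m inch '[{"dx":0,"dy":0,"dz":0,"rx":0,"ry":0,"rz":0},{"dx":0,"dy":0,"dz":0,"rx":0,"ry":0,"rz":0},{"dx":0,"dy":0,"dz":0,"rx":0,"ry":0,"rz":0},{"dx":0,"dy":0,"dz":0,"rx":0,"ry":0,"rz":0},{"dx":0,"dy":0,"dz":0,"rx":0,"ry":0,"rz":0}]' -1
```

```text
time: 26.05
tool_pos: [0.4118, 0.3702, 0.0025]
tool_rot: [-0.0, 0.612, 0.791, -0.0]
contact_force: [0.3, 0.3, -0.2]
gripper_width: 0.801
grasp_force: 0.0
time: 26.25
tool_pos: [0.4122, 0.3705, 0.0032]
tool_rot: [0.0, 0.612, 0.791, 0.0]
contact_force: [-0.0, -0.4, -0.5]
gripper_width: 0.805
grasp_force: 0.0
time: 26.75
tool_pos: [0.4125, 0.3706, 0.0035]
tool_rot: [0.0, 0.612, 0.791, 0.001]
contact_force: [0.6, 0.6, 3.7]
gripper_width: 0.475
grasp_force: 62.6
```

```bash
python3 -m inch '[{"dx":0,"dy":0,"dz":-0.03,"rx":0,"ry":0,"rz":0},{"dx":0,"dy":0,"dz":-0.09,"rx":0,"ry":0,"rz":0},{"dx":0,"dy":0,"dz":-0.15,"rx":0,"ry":0,"rz":0},{"dx":0,"dy":0,"dz":-0.17,"rx":0,"ry":0,"rz":0},{"dx":0,"dy":0,"dz":-0.17,"rx":0,"ry":0,"rz":0}]'; python3 -c "
from h import *
plan(.590,.359,.14,1.5)"
```

```text
time: 27.25
tool_pos: [0.4137, 0.3715, 0.1422]
tool_rot: [0.001, 0.612, 0.791, 0.003]
contact_force: [1.0, -0.0, 0.4]
gripper_width: 0.472
grasp_force: 62.3
t 27.25 pos [0.4137 0.3715 0.1422] cur yaw 14.5 turn -13.0 | d [-0.0702  0.2095  0.0038] r [ 0.0038 -0.0018  0.1511] | dist 0.177 j6 0.34
```

```bash
python3 -m inch '[{"dx":-0.07,"dy":0.2095,"dz":0.0,"rx":0,"ry":0,"rz":0.151},{"dx":-0.07,"dy":0.2095,"dz":0.0,"rx":0,"ry":0,"rz":0.151},{"dx":-0.07,"dy":0.2095,"dz":0.0,"rx":0,"ry":0,"rz":0.151},{"dx":-0.07,"dy":0.2095,"dz":0.0,"rx":0,"ry":0,"rz":0.151},{"dx":-0.07,"dy":0.2095,"dz":0.0,"rx":0,"ry":0,"rz":0.151}]'; python3 -m inch '[{"dx":0,"dy":0,"dz":0,"rx":0,"ry":0,"rz":0},{"dx":0,"dy":0,"dz":0,"rx":0,"ry":0,"rz":0},{"dx":0,"dy":0,"dz":0,"rx":0,"ry":0,"rz":0}]'; python3 -c "
from h import *
look('adapter',.15,'w10')
plan(.590,.359,.0615,1.5)"
```

```text
time: 27.75
tool_pos: [0.5898, 0.3561, 0.1345]
tool_rot: [-0.001, 0.699, 0.715, -0.002]
contact_force: [-0.2, -0.9, -0.9]
gripper_width: 0.469
grasp_force: 62.2
time: 28.05
tool_pos: [0.5866, 0.3583, 0.1379]
tool_rot: [-0.0, 0.697, 0.717, -0.001]
contact_force: [1.1, -0.7, -0.8]
gripper_width: 0.469
grasp_force: 62.2
adapter [324. 316. 103. 167.] 0.68 [586.6, 360.3, 76.2, 41.3, -88.7]
t 28.15 pos [0.5872 0.3584 0.1388] cur yaw 1.6 turn -0.1 | d [0.0007 0.0035 0.0967] r [-0.0002  0.      0.0008] | dist 0.077 j6 0.41
```

View pics/w10.png

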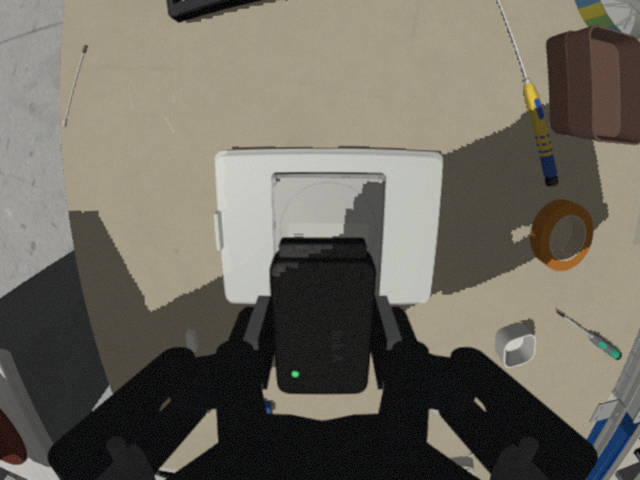

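```bash
python3 -m inch '[{"dx":-0.0005,"dy":0.0036,"dz":0.035,"rx":0,"ry":0,"rz":0},{"dx":-0.0005,"dy":0.0036,"dz":0.065,"rx":0,"ry":0,"rz":0},{"dx":-0.0005,"dy":0.0036,"dz":0.08,"rx":0,"ry":0,"rz":0},{"dx":-0.0005,"dy":0.0036,"dz":0.086,"rx":0,"ry":0,"rz":0},{"dx":-0.0005,"dy":0.0036,"dz":0.086,"rx":0,"ry":0,"rz":0}]'; python3 -m inch '[{"dx":0,"dy":0,"dz":0,"rx":0,"ry":0,"rz":0},{"dx":0,"dy":0,"dz":0,"rx":0,"ry":0,"rz":0},{"dx":0,"dy":0,"dz":0,"rx":0,"ry":0,"rz":0}]'; python3 -c "
from h import *
plan(.5902,.3583,.0615,1.5)"
```

```text
time: 28.65
tool_pos: [0.5909, 0.3578, 0.0699]
tool_rot: [-0.0, 0.698, 0.716, -0.0]
contact_force: [0.1, -0.2, -0.5]
gripper_width: 0.471
grasp_force: 62.2
time: 28.95
tool_pos: [0.5919, 0.3581, 0.0715]
tool_rot: [0.0, 0.698, 0.716, 0.001]
contact_force: [0.3, 0.0, -0.7]
gripper_width: 0.47
grasp_force: 62.2
t 28.95 pos [0.5919 0.3581 0.0715] cur yaw 1.5 turn -0.0 | d [ 0.0003 -0.0022  0.0124] r [ 0.0013 -0.0006  0.0001] | dist 0.010 j6 0.41
```

```bash
python3 -m inch '[{"dx":0.0005,"dy":-0.0015,"dz":0.004,"rx":0,"ry":0,"rz":0},{"dx":0.0005,"dy":-0.0015,"dz":0.006,"rx":0,"ry":0,"rz":0},{"dx":0.0005,"dy":-0.0015,"dz":0.008,"rx":0,"ry":0,"rz":0},{"dx":0.0005,"dy":-0.0015,"dz":0.009,"rx":0,"ry":0,"rz":0},{"dx":0.0005,"dy":-0.0015,"dz":0.009,"rx":0,"ry":0,"rz":0}]'; python3 -m inch '[{"dx":0,"dy":0,"dz":0.001,"rx":0,"ry":0,"rz":0},{"dx":0,"dy":0,"dz":0.001,"rx":0,"ry":0,"rz":0},{"dx":0,"dy":0,"dz":0.001,"rx":0,"ry":0,"rz":0}]'
```

```text
time: 29.45
tool_pos: [0.5898, 0.358, 0.0625]
tool_rot: [-0.0, 0.698, 0.716, -0.0]
contact_force: [0.2, -0.5, -0.4]
gripper_width: 0.475
grasp_force: 62.2
time: 29.75
tool_pos: [0.59, 0.3581, 0.0621]
tool_rot: [0.0, 0.698, 0.716, 0.0]
contact_force: [-0.2, -1.0, -0.6]
gripper_width: 0.47
grasp_force: 62.2
```

Half a millimetre more, then release and rise.

```bash
python3 -m inch '[{"dx":0,"dy":0,"dz":0.001,"rx":0,"ry":0,"rz":0},{"dx":0,"dy":0,"dz":0.001,"rx":0,"ry":0,"rz":0},{"dx":0,"dy":0,"dz":0.001,"rx":0,"ry":0,"rz":0}]'; python3 -m inch '[{"dx":0,"dy":0,"dz":0,"rx":0,"ry":0,"rz":0},{"dx":0,"dy":0,"dz":0,"rx":0,"ry":0,"rz":0},{"dx":0,"dy":0,"dz":0,"rx":0,"ry":0,"rz":0}]' 0.3; python3 -m inch '[{"dx":0,"dy":0,"dz":-0.01,"rx":0,"ry":0,"rz":0},{"dx":0,"dy":0,"dz":-0.04,"rx":0,"ry":0,"rz":0},{"dx":0,"dy":0,"dz":-0.1,"rx":0,"ry":0,"rz":0},{"dx":0,"dy":0,"dz":-0.14,"rx":0,"ry":0,"rz":0},{"dx":0,"dy":0,"dz":-0.14,"rx":0,"ry":0,"rz":0}]'; python3 -c "
from h import *
look('adapter',.074,'w11')
look('drive',.058)
look('case',.02)
im=optics.grab_frame('scene')[130:290,170:390]
cv2.imwrite('pics/s2.png',cv2.resize(im,None,fx=3.5,fy=3.5)[:,:,::-1])
"
```

```text
time: 30.05
tool_pos: [0.5901, 0.3582, 0.0615]
tool_rot: [0.0, 0.698, 0.716, 0.0]
contact_force: [-0.7, 0.2, 0.4]
gripper_width: 0.472
grasp_force: 62.3
time: 30.35
tool_pos: [0.59, 0.3581, 0.0613]
tool_rot: [-0.0, 0.698, 0.716, 0.0]
contact_force: [-0.2, 0.2, 0.1]
gripper_width: 0.65
grasp_force: 0.0
time: 30.85
tool_pos: [0.5935, 0.3598, 0.1822]
tool_rot: [0.002, 0.698, 0.716, 0.006]
contact_force: [0.3, -0.3, 1.3]
gripper_width: 0.654
grasp_force: 0.0
adapter [318. 239.  60. 108.] 0.61 [590.5, 359.0, 75.1, 42.8, -88.6]
drive [321. 231.  98. 131.] 0.7 [590.1, 358.8, 101.6, 70.3, -88.5]
case [324. 214. 205. 145.] 0.84 [589.8, 360.5, 168.8, 121.1, 1.4]
```

View pics/w11.png

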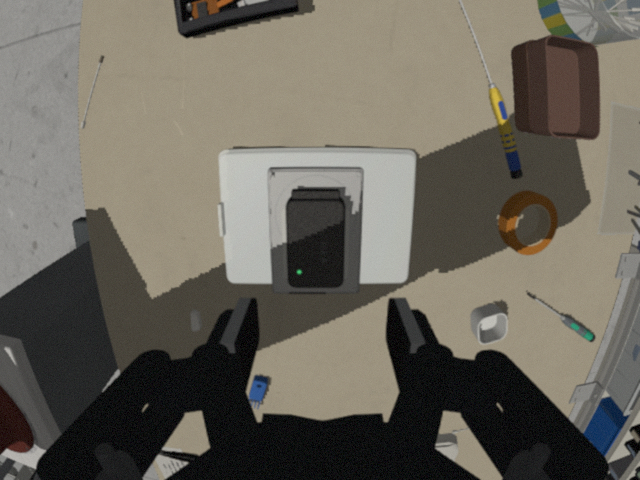

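View pics/s2.png

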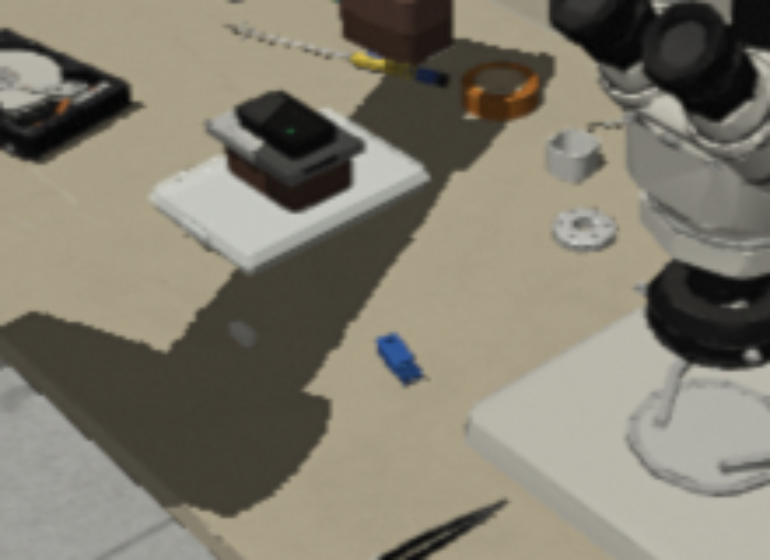

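The stack stands level and is centred to about 1 mm: adapter (318,239), drive (321,231), case (324,214). The comb and the disc lie as before, and the gripper is clear.

```bash
python3 -m inch '[{"dx":0,"dy":0,"dz":0,"rx":0,"ry":0,"rz":0},{"dx":0,"dy":0,"dz":0,"rx":0,"ry":0,"rz":0}]'; python3 -c "
from plant import ticket
print(ticket.job_done())"
```

```text
time: 31.4
tool_pos: [0.5897, 0.3579, 0.1724]
tool_rot: [-0.0, 0.698, 0.716, -0.001]
contact_force: [1.4, -0.5, 0.7]
gripper_width: 0.647
grasp_force: 0.0
the job is handed in; nothing more can be done
None
```

The job is handed in at 31.4 s: tray, magnet, drive and adapter are stacked in that order on the case, centred to within about 2 mm, standing level and free, with the comb and disc untouched.

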